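# Draw the vise's work rest out one hole

## Robot

A 6-joint arm with a two-finger parallel gripper is mounted at the origin on the work surface. World frame = base frame: x ahead of the robot, y to its left, z up, the work surface at z = 0. Lengths are in mm, angles in rad, forces in N, time in s.
With the tool pointing down it reaches from about 275 to 1000 mm from the base axis. Payload 8.4 kg.
Tool frame: the origin (TCP) lies at the very end of the fingers, on their centre line; the grasp point (between the pads) lies 19 mm behind it; z points along the fingers, y is the direction in which the jaws open and shut (so a half turn about z gives the same grasp; the last joint's range is limited). The gripper opens to 85 mm and grips with 20 to 120 N. Pads are 22 mm wide; open, the fingers measure 114 mm over their backs; the gripper's body (76 mm by 85 mm) begins 54 mm behind the grasp point. The pads swing forward as they close: fully open they stand 13 mm farther back than shut.
Start: joints at [1.278, 0.353, 1.633, -0, 1.155, -0.002], TCP at [179.198, 598.762, 231.281] pointing down, gripper open.
Joint ranges: [-2.63, 2.63], [-0.92, 2.1], [0.06, 2.66], [-1.3, 4.44], [0, 2.69], [-3.02, 3.02]. Speed limits (rad/s): [2.22, 2.22, 2.79, 3.14, 3.14, 3.14].

## Interface

Orientations are given as [roll, pitch, yaw] about the fixed x, y, z axes, in that order (R = Rz(yaw) Ry(pitch) Rx(roll)).
In Python, from rig import readout, grab_frame, calibration, r gives the robot as it stands. The module is installed in compiled form; this text tells all that it offers.
- The arm moves only by the tool play_rows, never from a script. Its argument "rows" is a list of rows, each a list of 3 entries, a list of its own where there are three numbers: the closure in counts, from 0 (fully open) to 255 (shut), then the shift along the tool's x, y, z in cm, then the turn, a rotation vector about the tool's x, y, z in rad. In form: [[gripper, [dx, dy, dz], [rx, ry, rz]], ...]. A call has 1 to 12 rows; each row is the pose to reach, as a shift and turn from the pose commanded when the call began, along the tool's axes at that moment; what a row does not reach only later rows make up. A row lasts 1/12 s, in which the tool goes at most 41.7 mm and 7.16 degrees, less where a joint would pass 70% of its speed; a pose out of reach is approached as far as the arm can. A call with a gripper value outside its range is refused whole. The fingers move at their own pace and stop on an object; "squeeze" is the grip in N (left out, the last holds). Time passes only in rows, so rows that repeat a pose let the fingers close. It gives the time, the measured TCP pose, the force and the opening at its end, in the units of the state.
- readout.sense(): the state, without advancing time (a new reading comes with each control period).
- grab_frame(name): name is "side" or "top"; returns (picture, depth): 420x560x3 uint8, red, green, blue; 420x560 float32, mm along the optical axis (not along the pixel's ray), 0 where there is no reading.
- calibration(name): a dict with "vfov" (degrees; the focal length in pixels is half the picture's height over the tangent of half this angle, whatever the lens; pixels are square), "cx", "cy" (the principal point, pixels), "cam_to_world" (4x4, takes a point from camera to world coordinates). Camera axes: x right, y down, z forward; pixel columns grow to the right and rows downward; lengths in mm; the calibration is good to about 2 mm. A picture is of the moment at which its call begins. calibration takes no time and is no camera call.
- r.sign_off(): hands the job in, once; it reports no verdict.
The state is a dict: "clock": time; "qpos": joint angles; "qvel": joint speeds; "joint_efforts": joint torques, N m; "eef_pos": TCP position; "tcp_rot": TCP orientation; "contact_force": force on the tool from outside, world axes, zero at the start; "wrist_torque": the same for the moment, N m; "opening": opening from 0.0 (shut) to 1.0 (fully open).
Only numpy, scipy, OpenCV 4.12 (cv2) and the standard library are available. Lean on these libraries where they do the work, as an engineer would, in place of code of your own. Each camera call takes 0.05 s, during which the arm holds its last target.

## Task

The next part for the vise is longer, so its outboard work rest must come out by one hole. Pinch the spring button flush with the sliding tube and draw the tube away from the vise until the button snaps out through the very next hole, then push the tube back towards the vise with a firm hand (about 15 N) to be sure that it is locked, and let go. The tube is thin and the button small: do not crush the one or haul on the other, and leave the other things on the bench where they lie.

Things in the scene. Friction and masses are not known exactly. Their poses are not given: they have to be found in the camera images.
- work_rest: Grey machine vise bolted to the bench, with the fixed 27 mm square inner tube of its outboard rest. Origin: on the bench exactly below the spring button. The tubes run level along its +y, away from the vise, axis 60 mm above the bench; the button points along +x. The vise with its socket lies at y = -80 to -245 mm and is 95 mm high.
- sleeve (a joint): How far (m) the sliding tube is drawn out along +y of work_rest; starts at 0. Plain thin aluminium tube, 32 mm square, axis 60 mm above the bench, from y = -70 to +190 mm at the start; it bears a squeeze of up to 40 N a side. In its +x side: five 13 mm holes 25 mm apart, the button starts in the middle one. Free of the button it slides stiffly, at about 5 N.
- snap_button (a joint): How far (m) the spring button is pressed in: 0 fully out, 5 mm proud of the sliding tube; 0.005 flush; 0.007 under its wall. Spring: 2.5 N at 0, 4.5 N flush. Out, it locks the tube (0.5 mm play each way, 1 mm more under 15 N) and bends if loaded by over 25 N; flush, its dome slips under the hole's edge at a pull of some 12 N; at the next hole it jumps out.
- button_tip (a point): Top of the domed steel button, 12 mm in diameter, on the +x side of the sliding tube: at the start 21 mm from the tube's axis, 60 mm above the bench.
- next_hole (a point): Centre of the next hole, on the +x face of the sliding tube, 25 mm nearer to the vise than the hole that the button starts in.
- cradle (a point): Bottom of the V-shaped rubber-lined cradle at the outer end of the sliding tube, 178 mm from the button at the start; it moves with the tube. Its top is 115 mm above the bench.
- con_rod_mid (a point): Bystander: steel connecting rod lying flat, 190 mm long, 22 mm high; its middle.
- polisher_mid (a point): Bystander: pneumatic disc polisher, 230 mm long, 46 mm high; its middle.
- paste_tin_mid (a point): Bystander: plain metal tin of polishing paste, 68 mm in diameter, 48 mm high; its middle.

How it is judged (in metres and radians):
On the way, in this order (a step that is already met when the one before it is completed fails the run):
1. the button is pressed in to within 1.5 mm of flush, still in its old hole (value of joint snap_button above 0.0035 m and value of joint sleeve below 0.003 m), for 0.1 s.
2. the button has snapped out through the next hole (value of joint snap_button below 0.001 m and value of joint sleeve between 0.0225 and 0.0275 m), for 0.2 s.
3. the tube is pushed back towards the vise and bears on the snapped-out button with more than 6 N (all of step 2 and contact force between snap_button and sleeve above 6 N and value of joint sleeve below 0.0248 m), for 0.15 s.
At the end, for the whole second after the job is handed in: The sliding tube stands 25 mm (within 2.5 mm) further out than at the start, the button stands out through the next hole to within 1 mm of its full height, and the tube is at rest (all of step 2 and linear speed of sleeve below 0.005 m/s); the robot touches nothing.
It fails at once if another thing on the bench is shifted by more than 15 mm (distance of any of con_rod_mid, polisher_mid, paste_tin_mid from where it was at the start of the episode above 0.015 m).
It fails at once if the tube is hauled against the button with more than 25 N (contact force between snap_button and sleeve above 25 N).
It fails at once if the fingers squeeze the tube with more than 40 N a side (80 N for both) (contact force between the fingers and sleeve above 80 N).
It also fails if it takes over 45 s, if anything falls off the work surface, if the arm or the gripper's body presses on something with over 40 N, if the wrist force passes 120 N, or if a joint passes its speed limit or range.

## Working session

There is one attempt and no reset: what is moved stays moved. The work goes in short steps, Python scripts to look and compute and a tool call to move; the robot and the scene stay as the last step left them, time stands still between calls to the robot, and variables do not carry over. Pictures are saved under pics/ and viewed, and the job is handed in when it is done.

Besides the shell and the picture viewer there is one more tool, called by a JSON object that holds its "fn" and its "kwargs". play_rows: Moves the arm, as the interface text tells. Its arguments: {"type":"object","properties":{"rows":{"type":"array"},"squeeze":{"type":"number"}},"required":["rows"]}

```bash
mkdir -p pics; python3 - <<'E'
from rig import readout, grab_frame, calibration, r
import cv2,numpy as np
for n in("side","top"):
    p,d=grab_frame(n); c=calibration(n)
    cv2.imwrite(f"pics/{n}0.png",p[:,:,::-1]); np.savez(f"{n}0.npz",p=p,d=d)
    print(n,c["vfov"],c["cx"],c["cy"],np.round(c["cam_to_world"],4).tolist())
print(readout.sense())
E
```

```text
side 54.04431191919161 280.3739858801588 207.68291701381102 [[-0.9615, -0.2118, 0.1749, 434.045], [-0.2746, 0.7405, -0.6134, 508.9409], [0.0004, -0.6379, -0.7701, 577.2992], [0.0, 0.0, 0.0, 1.0]]
top 49.32987602830673 285.0019422088277 211.44112081041544 [[0.0129, -0.9971, 0.0757, 448.7983], [-0.9999, -0.0121, 0.0118, 81.5314], [-0.0108, -0.0758, -0.9971, 967.9536], [0.0, 0.0, 0.0, 1.0]]
{'clock': 0.1, 'qpos': array([ 1.27760087e+00,  3.53622326e-01,  1.63408507e+00,  1.12468400e-05,
        1.15521126e+00, -2.36966053e-03]), 'qvel': array([ 2.27365661e-04,  8.32550889e-05, -1.09894922e-03, -1.21278490e-04,
        1.34754175e-03, -2.42012968e-04]), 'joint_efforts': array([ 2.85471906e-04, -6.06361914e+01, -3.42817461e+01,  7.94389348e-05,
        3.97781376e-03,  1.78574237e-05]), 'eef_pos': array([179.0632961 , 598.33110881, 230.59880518]), 'tcp_rot': array([-3.14026669e+00, -1.34256072e-05,  2.85076231e+00]), 'contact_force': array([-0.29755329, -0.94969118, -0.45757906]), 'wrist_torque': array([-0.01869233,  0.01537894, -0.01911614]), 'opening': 1.000703449209616}
```

View pics/side0.png

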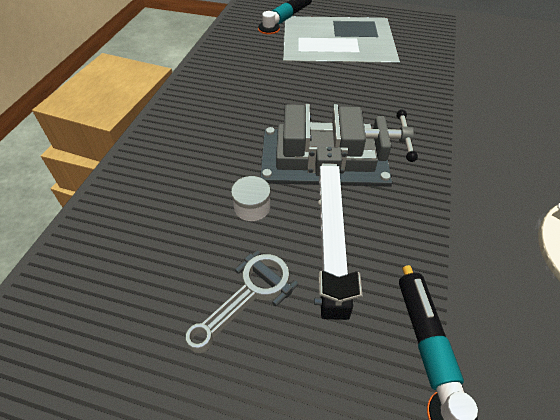

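View pics/top0.png

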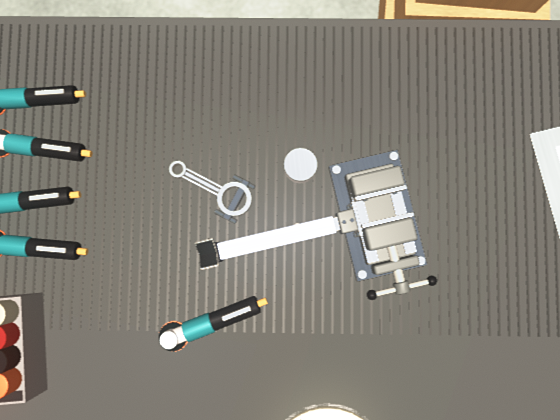

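```bash
python3 - <<'E'
import cv2
a=cv2.imread("pics/side0.png")[150:330,260:380]; b=cv2.imread("pics/top0.png")[140:290,190:390]
cv2.imwrite("pics/sidez.png",cv2.resize(a,None,fx=3.3,fy=3.3,interpolation=cv2.INTER_CUBIC))
cv2.imwrite("pics/topz.png",cv2.resize(b,None,fx=4,fy=4,interpolation=cv2.INTER_CUBIC))
E
```

```text
(no output)
```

View pics/sidez.png

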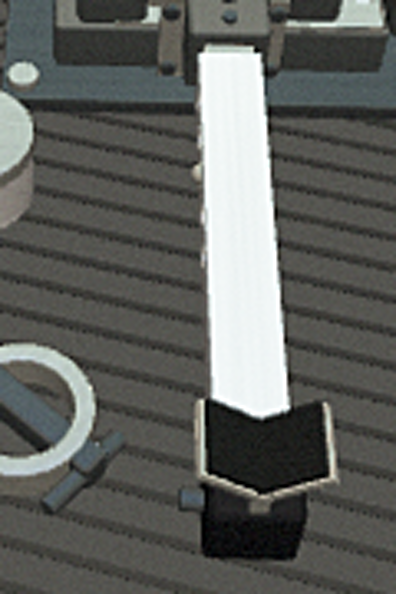

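View pics/topz.png

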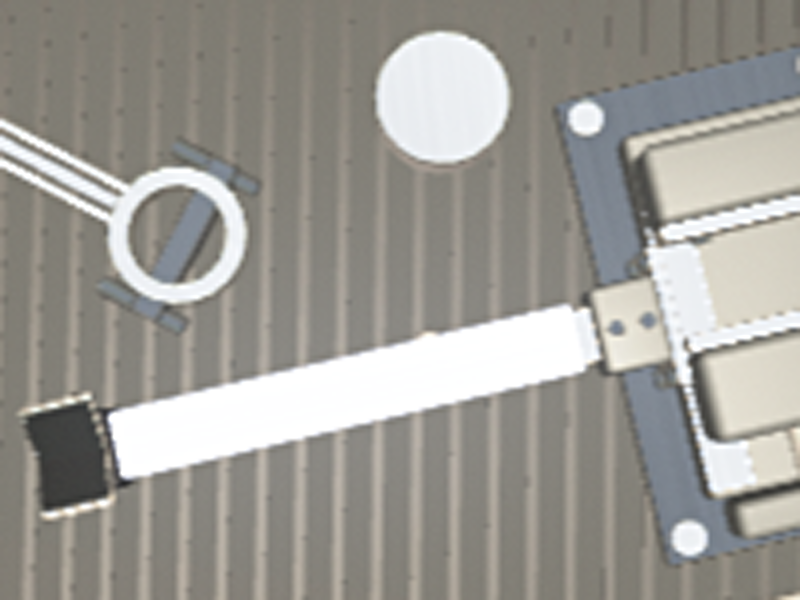

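The side picture shows the button at about (320,202), on the left of the white tube. The top picture shows it at about (297,223), on the upper edge of the tube. The tin stands about 60 px from it.

```bash
cat > h.py <<'E'
import numpy as np,cv2
from rig import calibration
def cam(n):
    c=calibration(n); f=210/np.tan(np.radians(c["vfov"]/2)); return c,f,np.array(c["cam_to_world"])
def ray(n,u,v):
    c,f,T=cam(n); d=T[:3,:3]@np.array([(u-c["cx"])/f,(v-c["cy"])/f,1]); return T[:3,3],d
def plane(n,u,v,z):
    o,d=ray(n,u,v); return o+d*(z-o[2])/d[2]
def tri(a,b):
    o1,d1=ray(*a); o2,d2=ray(*b)
    s=np.linalg.lstsq(np.c_[d1,-d2],o2-o1,rcond=None)[0]
    p,q=o1+s[0]*d1,o2+s[1]*d2; return (p+q)/2,np.linalg.norm(p-q)
def depthpt(n,u,v,D):
    o,d=ray(n,u,v); return o+d*D
E
python3 - <<'E'
from h import *
print("button",tri(("side",319.4,201.8),("top",297.2,223.4)))
out={}
for n,box in(("top",(225,205,332,268)),("side",(312,160,352,282))):
    z=np.load(n+"0.npz");p,d=z["p"],z["d"]
    m=((p.min(2)>225)).astype(np.uint8); x0,y0,x1,y1=box
    mm=np.zeros_like(m);mm[y0:y1,x0:x1]=m[y0:y1,x0:x1]
    k,l,s,_=cv2.connectedComponentsWithStats(mm); i=1+np.argmax(s[1:,4]); ys,xs=np.where(l==i)
    P=np.array([depthpt(n,u,v,d[v,u]) for u,v in zip(xs,ys) if d[v,u]>0]); print(n,len(P),"z med",np.median(P[:,2]),np.percentile(P[:,2],[5,95]))
    H=76
    # edges per column/row
    E1=[];E2=[]
    if n=="top":
        for u in range(230,325,3):
            v=ys[xs==u]; E1.append(plane(n,u,v.min()-.5,H)[:2]);E2.append(plane(n,u,v.max()+.5,H)[:2])
    else:
        for v in range(175,270,3):
            u=xs[ys==v]; E1.append(plane(n,u.min()-.5,v,H)[:2]);E2.append(plane(n,u.max()+.5,v,H)[:2])
    for E in(E1,E2):
        l=cv2.fitLine(np.float32(E),cv2.DIST_HUBER,0,.01,.01).ravel(); 
        if l[1]<0:l[:2]*=-1
        print(l, "yaw",np.arctan2(-l[0],l[1]))
    # inlier depth pts at top
E
python3 - <<'E'
from h import *
z=np.load("top0.npz");d=z["d"]
print("tin",depthpt("top",300,164,d[164,300]))
E
```

```text
button (array([493.53293658,  67.69522816,  60.71546872]), np.float64(1.1753561254038591))
top 1874 z med 76.66552962044108 [73.3355405  79.20954644]
[-2.4436693e-01  9.6968281e-01  4.8254062e+02  1.0844880e+02] yaw 0.24686678
[-2.4202183e-01  9.7027081e-01  4.4843558e+02  1.0771968e+02] yaw 0.24444911
tin [615.69159965  63.17420104  47.93749081]Traceback (most recent call last):
  File "<stdin>", line 9, in <module>
  File "h.py", line 14, in depthpt
    o,d=ray(n,u,v); return o+d*D
        ~~~^^^^^^^
  File "h.py", line 6, in ray
    c,f,T=cam(n); d=T[:3,:3]@np.array([(u-c["cx"])/f,(v-c["cy"])/f,1]); return T[:3,3],d
          ~~~^^^
  File "h.py", line 4, in cam
    c=calibration(n); f=210/np.tan(np.radians(c["vfov"]/2)); return c,f,np.array(c["cam_to_world"])
ValueError: time passes only in moves, steps and waits
```

```bash
sed -i 's/^def cam/from functools import lru_cache\n@lru_cache\ndef cam/' h.py
python3 - <<'E'
from h import *
print("button",tri(("side",319.4,201.8),("top",297.2,223.4)))
for n,box in(("top",(225,205,332,268)),("side",(312,160,352,282))):
    z=np.load(n+"0.npz");p,d=z["p"],z["d"]
    m=((p.min(2)>225)).astype(np.uint8); x0,y0,x1,y1=box
    mm=np.zeros_like(m);mm[y0:y1,x0:x1]=m[y0:y1,x0:x1]
    k,l,s,_=cv2.connectedComponentsWithStats(mm); i=1+np.argmax(s[1:,4]); ys,xs=np.where(l==i)
    P=np.array([depthpt(n,u,v,d[v,u]) for u,v in zip(xs,ys) if d[v,u]>0]); print(n,len(P),"z med",np.median(P[:,2]),np.percentile(P[:,2],[5,95]))
    H=76;E1=[];E2=[]
    if n=="top":
        for u in range(230,325,3):
            v=ys[xs==u]; E1.append(plane(n,u,v.min()-.5,H)[:2]);E2.append(plane(n,u,v.max()+.5,H)[:2])
    else:
        for v in range(175,270,3):
            u=xs[ys==v]; E1.append(plane(n,u.min()-.5,v,H)[:2]);E2.append(plane(n,u.max()+.5,v,H)[:2])
    L=[]
    for E in(E1,E2):
        l=cv2.fitLine(np.float32(E),cv2.DIST_HUBER,0,.01,.01).ravel()
        if l[1]<0:l[:2]*=-1
        L.append(l);print(l, "yaw",np.arctan2(-l[0],l[1]))
    w=np.arctan2(-L[0][0],L[0][1]); ex=np.array([np.cos(w),np.sin(w)])
    print("e",[float(ex@l[2:]) for l in L])
    b=tri(("side",319.4,201.8),("top",297.2,223.4))[0][:2]; print("button e",ex@b)
z=np.load("top0.npz");d=z["d"]
print("tin",plane("top",300,164,48))
E
```

```text
button (array([493.53293658,  67.69522816,  60.71546872]), np.float64(1.1753561254038591))
top 1874 z med 76.66552962044108 [73.3355405  79.20954644]
[-2.4436693e-01  9.6968281e-01  4.8254062e+02  1.0844880e+02] yaw 0.24686678
[-2.4202183e-01  9.7027081e-01  4.4843558e+02  1.0771968e+02] yaw 0.24444911
e [494.41265869140625, 461.16339111328125]
button e 495.11288111037237
side 2185 z med 76.8232773365861 [75.38623239 78.24224779]
[-2.4226958e-01  9.7020894e-01  4.8416055e+02  9.4686737e+01] yaw 0.24470446
[-2.4256253e-01  9.7013575e-01  4.4880460e+02  1.0696898e+02] yaw 0.24500641
e [492.6766357421875, 461.3495788574219]
button e 495.23056388862824
tin [615.68026032  63.17544829  48.        ]
```

```bash
cat > mv.py <<'E'
import sys,numpy as np
from scipy.spatial.transform import Rotation as R
from rig import readout
s=readout.sense(); W=0.2452
ex=np.array([np.cos(W),np.sin(W),0]);ey=np.array([-np.sin(W),np.cos(W),0])
R0=R.from_euler('xyz',s["tcp_rot"]);R1=R.from_euler('xyz',[np.pi,0,np.pi/2+W])
p=s["eef_pos"]
print("t",s["clock"],"pos",p.round(2),"e,n,z",round(float(p@ex),2),round(float(p@ey),2),round(float(p[2]),2),"rpy",s["tcp_rot"].round(4),"open",s["opening"]*85)
F=s["contact_force"];print("F e,n,z",(F@ex).round(2),(F@ey).round(2),F[2].round(2),"tau",s["wrist_torque"].round(2))
if len(sys.argv)>1:
    e,n,z=map(float,sys.argv[1:4]); t=e*ex+n*ey+[0,0,z]
    print("shift cm",(R0.inv().apply(t-p)/10).round(3),"rotvec",(R0.inv()*R1).as_rotvec().round(4))
E
python3 mv.py 477.4 -54.2 231
python3 - <<'E'
from h import *
W=0.2452;ey=np.array([-np.sin(W),np.cos(W),0])
for n,u,v,z in(("top",190+572/4,140+340/4,76),("top",190+114/4,140+445/4,76),("side",260+231/3.3,150+52/3.3,76)):
    print(n,plane(n,u,v,z)@ey)
E
```

```text
t 0.1 pos [179.06 598.33 230.6 ] e,n,z 318.95 536.97 230.6 rpy [-3.1403 -0.      2.8508] open 85.05979318281737
F e,n,z -0.52 -0.85 -0.46 tau [-0.02  0.02 -0.02]
shift cm [-4.3815e+01 -4.2733e+01  1.6000e-02] rotvec [-1.2000e-03  7.0000e-04  1.0348e+00]
top -120.99468497642395
top 107.78482670738923
side -123.42340682522894
```

{"fn": "play_rows", "kwargs": {"rows": [[60,[-2,-2,0],[0,0,0.05]],[60,[-4.5,-4.4,0],[0,0,0.11]],[60,[-7,-6.8,0],[0,0,0.17]],[60,[-9.5,-9.3,0],[0,0,0.23]],[60,[-12,-11.7,0],[0,0,0.29]],[60,[-14.5,-14.1,0],[0,0,0.35]],[60,[-17,-16.6,0],[0,0,0.41]],[60,[-19.5,-19,0],[0,0,0.47]],[60,[-22,-21.5,0],[0,0,0.53]],[60,[-24.5,-23.9,0],[0,0,0.59]],[60,[-27,-26.3,0],[0,0,0.65]],[60,[-29,-28.3,0],[0,0,0.7]]]}}

```text
clock: 1.1
eef_pos: [376.4, 242.4, 231.2]
tcp_rot: [-3.141, 0.0, 2.147]
contact_force: [0.0, 0.5, 0.1]
opening: 0.764
```

```bash
python3 mv.py 477.4 -53.5 231
```

```text
t 1.1 pos [376.42 242.42 231.18] e,n,z 424.01 143.79 231.18 rpy [-3.1414e+00  3.0000e-04  2.1474e+00] open 64.93105250422295
F e,n,z 0.14 0.45 0.05 tau [ 0.01 -0.06  0.01]
shift cm [-20.393  -1.372   0.025] rotvec [-2.000e-04  4.000e-04  3.314e-01]
```

{"fn": "play_rows", "kwargs": {"rows": [[60,[-3,-0.2,0],[0,0,0.05]],[60,[-6,-0.4,0],[0,0,0.1]],[60,[-9,-0.6,0],[0,0,0.15]],[60,[-12,-0.8,0],[0,0,0.2]],[60,[-15,-1,0],[0,0,0.25]],[60,[-17.5,-1.2,0],[0,0,0.29]],[60,[-19.5,-1.3,0],[0,0,0.32]],[60,[-20.3,-1.37,0],[0,0,0.331]],[60,[-20.3,-1.37,0],[0,0,0.331]],[60,[-20.3,-1.37,0],[0,0,0.331]]]}}

```text
clock: 1.93
eef_pos: [475.2, 67.4, 231.0]
tcp_rot: [-3.141, -0.001, 1.82]
contact_force: [-0.6, -0.3, 0.1]
opening: 0.764
```

```bash
python3 mv.py 477.4 -53.5 38
```

```text
t 1.9333 pos [475.23  67.4  230.99] e,n,z 477.37 -49.98 230.99 rpy [-3.1408e+00 -5.0000e-04  1.8196e+00] open 64.91583620906708
F e,n,z -0.68 -0.12 0.05 tau [ 0.03 -0.   -0.02]
shift cm [-3.6200e-01  1.7000e-02  1.9298e+01] rotvec [-0.0008 -0.0005  0.0036]
```

{"fn": "play_rows", "kwargs": {"rows": [[60,[-0.2,0,2],[0,0,0.004]],[60,[-0.36,0.02,5],[0,0,0.004]],[60,[-0.36,0.02,8],[0,0,0.004]],[60,[-0.36,0.02,11],[0,0,0.004]],[60,[-0.36,0.02,13.5],[0,0,0.004]],[60,[-0.36,0.02,15.5],[0,0,0.004]],[60,[-0.36,0.02,17.5],[0,0,0.004]],[60,[-0.36,0.02,18.7],[0,0,0.004]],[60,[-0.36,0.02,19.2],[0,0,0.004]],[60,[-0.36,0.02,19.2],[0,0,0.004]],[60,[-0.36,0.02,19.2],[0,0,0.004]]]}}

```text
clock: 2.85
eef_pos: [476.7, 64.5, 39.6]
tcp_rot: [3.142, -0.0, 1.817]
contact_force: [0.1, -0.5, -0.0]
opening: 0.762
```

```bash
python3 mv.py 477.4 -53.5 38; python3 - <<'E'
from rig import grab_frame
import cv2,numpy as np
for n,(y0,y1,x0,x1) in(("side",(110,330,200,400)),("top",(140,290,190,390))):
    p,d=grab_frame(n); np.savez(n+"1.npz",p=p,d=d)
    cv2.imwrite(f"pics/{n}1.png",cv2.resize(p[y0:y1,x0:x1,::-1],None,fx=2.7 if n=="side" else 4,fy=2.7 if n=="side" else 4,interpolation=cv2.INTER_CUBIC))
E
```

```text
t 2.85 pos [476.68  64.47  39.65] e,n,z 478.08 -53.17 39.65 rpy [ 3.1416e+00 -1.0000e-04  1.8170e+00] open 64.76181181324975
F e,n,z -0.01 -0.55 -0.02 tau [ 0.01 -0.03  0.01]
shift cm [-0.033 -0.068  0.165] rotvec [ 0.     -0.0001  0.0011]
```

View pics/side1.png

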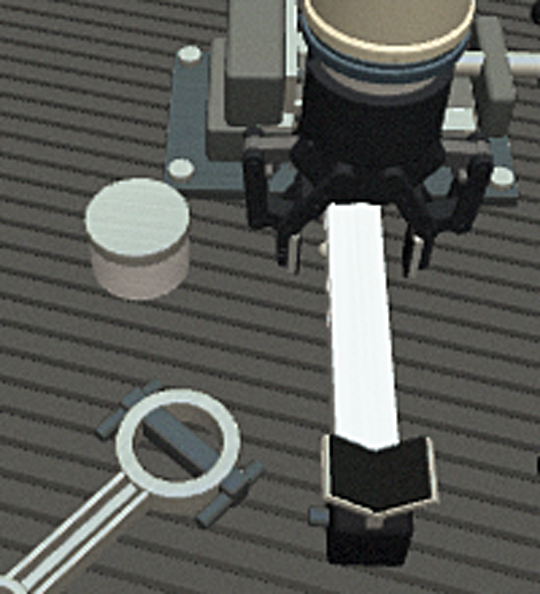

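View pics/top1.png

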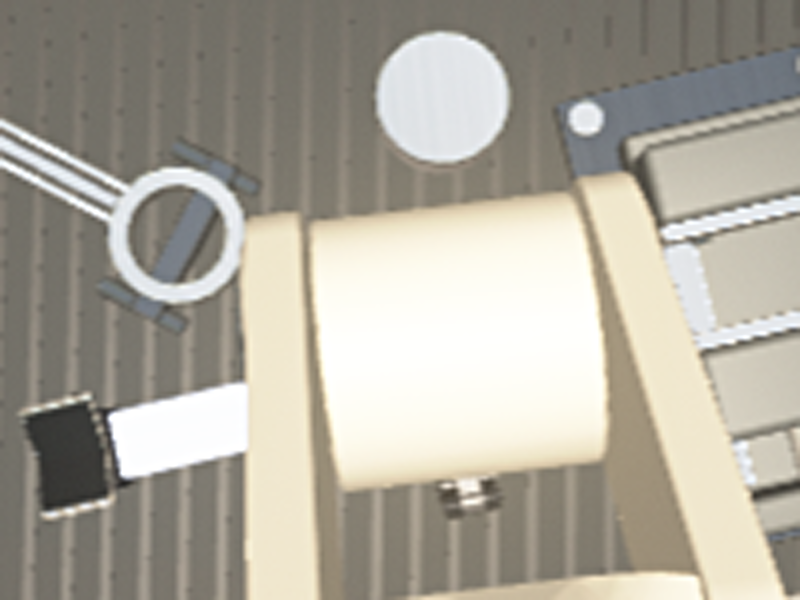

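The button lies between the two fingers along the tube, and the fingers straddle it with clearance on both sides. I'll trim the pose and close slowly.

{"fn": "play_rows", "kwargs": {"rows": [[100,[-0.03,-0.05,0.15],[0,0,0]],[120,[-0.03,-0.05,0.15],[0,0,0]],[130,[-0.03,-0.05,0.15],[0,0,0]],[136,[-0.03,-0.05,0.15],[0,0,0]],[140,[-0.03,-0.05,0.15],[0,0,0]],[144,[-0.03,-0.05,0.15],[0,0,0]],[144,[-0.03,-0.05,0.15],[0,0,0]]], "squeeze": 20}}

```text
clock: 3.53
eef_pos: [477.2, 63.4, 38.1]
tcp_rot: [3.14, 0.0, 1.816]
contact_force: [3.3, 0.3, 1.7]
opening: 0.437
```

```bash
python3 mv.py 477.4 -53.5 38
```

```text
t 3.5333 pos [477.22  63.41  38.11] e,n,z 478.34 -54.33 38.11 rpy [3.1400e+00 2.0000e-04 1.8157e+00] open 37.134945088425894
F e,n,z 3.27 -0.46 1.74 tau [ 0.11 -0.54 -0.03]
shift cm [ 0.083 -0.094  0.011] rotvec [ 0.0016  0.0002 -0.0003]
```

{"fn": "play_rows", "kwargs": {"rows": [[147,[0,0,0],[0,0,0]],[150,[0,0,0],[0,0,0]],[153,[0,0,0],[0,0,0]],[155,[0,0,0],[0,0,0]],[157,[0,0,0],[0,0,0]]]}}

```text
clock: 3.95
eef_pos: [476.7, 63.4, 37.9]
tcp_rot: [3.141, 0.0, 1.816]
contact_force: [3.5, 0.8, 1.9]
opening: 0.384
```

```bash
python3 mv.py 477.4 -53.5 38
```

```text
t 3.95 pos [476.68  63.37  37.87] e,n,z 477.8 -54.24 37.87 rpy [3.1410e+00 1.0000e-04 1.8158e+00] open 32.61402129790884
F e,n,z 3.54 -0.1 1.87 tau [ 0.1  -0.69  0.06]
shift cm [ 0.074 -0.04  -0.013] rotvec [ 0.0006  0.0001 -0.0002]
```

{"fn": "play_rows", "kwargs": {"rows": [[160,[0,0,0],[0,0,0]],[164,[0,0,0],[0,0,0]],[170,[0,0,0],[0,0,0]],[180,[0,0,0],[0,0,0]],[180,[0,0,0],[0,0,0]]], "squeeze": 24}}

```text
clock: 4.37
eef_pos: [476.7, 63.4, 37.9]
tcp_rot: [3.141, 0.0, 1.816]
contact_force: [5.4, 1.3, 4.0]
opening: 0.374
```

```bash
python3 mv.py 477.4 -53.5 38
```

```text
t 4.3667 pos [476.71  63.37  37.93] e,n,z 477.83 -54.25 37.93 rpy [3.1409e+00 1.0000e-04 1.8157e+00] open 31.81236714743919
F e,n,z 5.58 -0.05 4.02 tau [ 0.16 -0.67 -0.07]
shift cm [ 0.075 -0.043 -0.007] rotvec [ 0.0007  0.0001 -0.0003]
```

Gripped at 31.8 mm, which is the tube width, so the button should be flush. Now I'll pull gently, in the tool's +x.

{"fn": "play_rows", "kwargs": {"rows": [[180,[0.03,0,0],[0,0,0]],[180,[0.06,0,0],[0,0,0]],[180,[0.1,0,0],[0,0,0]],[180,[0.1,0,0],[0,0,0]]]}}

```text
clock: 4.7
eef_pos: [476.6, 63.8, 37.9]
tcp_rot: [3.141, 0.001, 1.816]
contact_force: [6.0, -3.9, 4.1]
opening: 0.367
```

```bash
python3 mv.py
```

```text
t 4.7 pos [476.62  63.82  37.94] e,n,z 477.86 -53.79 37.94 rpy [3.1409e+00 9.0000e-04 1.8161e+00] open 31.22406735237734
F e,n,z 4.82 -5.24 4.1 tau [-0.57 -0.75 -0.06]
```

{"fn": "play_rows", "kwargs": {"rows": [[180,[0.04,0,0],[0,0,0]],[180,[0.08,0,0],[0,0,0]],[180,[0.12,0,0],[0,0,0]],[180,[0.12,0,0],[0,0,0]]]}}

```text
clock: 5.03
eef_pos: [476.3, 64.9, 37.9]
tcp_rot: [3.141, 0.001, 1.816]
contact_force: [5.9, -4.9, 3.8]
opening: 0.372
```

```bash
python3 mv.py
```

```text
t 5.0333 pos [476.3   64.95  37.92] e,n,z 477.82 -52.62 37.92 rpy [3.1409e+00 9.0000e-04 1.8161e+00] open 31.655502887287877
F e,n,z 4.56 -6.22 3.78 tau [-0.6  -0.79 -0.09]
```

{"fn": "play_rows", "kwargs": {"rows": [[180,[0.04,0,0],[0,0,0]],[180,[0.08,0,0],[0,0,0]],[180,[0.12,0,0],[0,0,0]],[180,[0.16,0,0],[0,0,0]],[180,[0.16,0,0],[0,0,0]]]}}

```text
clock: 5.45
eef_pos: [476.0, 66.4, 37.9]
tcp_rot: [3.141, 0.001, 1.816]
contact_force: [6.1, -4.6, 4.7]
opening: 0.371
```

```bash
python3 mv.py
```

```text
t 5.45 pos [475.96  66.44  37.93] e,n,z 477.85 -51.08 37.93 rpy [3.1409e+00 1.0000e-03 1.8161e+00] open 31.54321243460694
F e,n,z 4.79 -5.92 4.71 tau [-0.6  -0.81 -0.1 ]
```

```bash
cat > cr.py <<'E'
from h import *
from rig import grab_frame
import sys
W=0.2452;ey=np.array([-np.sin(W),np.cos(W),0])
k=sys.argv[1]
for n,(y0,y1,x0,x1) in(("top",(225,280,185,228)),("side",(255,330,300,375))):
    p,d=grab_frame(n);np.savez(f"{n}{k}.npz",p=p,d=d)
    a=np.load(n+"0.npz")["p"][y0:y1,x0:x1]
    T=cv2.cvtColor(a,cv2.COLOR_RGB2GRAY).astype(np.float32); b=cv2.cvtColor(p[y0:y1,x0:x1],cv2.COLOR_RGB2GRAY).astype(np.float32)
    M=np.eye(2,3,dtype=np.float32)
    cc,M=cv2.findTransformECC(T,b,M,cv2.MOTION_TRANSLATION,(3,200,1e-5))
    du,dv=M[:,2]; u,v=((206,253) if n=="top" else (338,285))
    print(n,"px",du.round(2),dv.round(2),"cc",round(cc,4),"dn mm",(plane(n,u+du,v+dv,105)-plane(n,u,v,105))@ey)
E
python3 cr.py 2
```

```text
top px -1.25 0.38 cc 0.9589 dn mm 2.45701965170104
side px 0.14 2.0 cc 0.9916 dn mm 2.8935285479561963
```

The images agree with the arm: the tube has come out about 3 mm and now slides at about 6 N. I'll keep drawing it.

{"fn": "play_rows", "kwargs": {"rows": [[180,[0.1,0,0],[0,0,0]],[180,[0.25,0,0],[0,0,0]],[180,[0.4,0,0],[0,0,0]],[180,[0.55,0,0],[0,0,0]],[180,[0.7,0,0],[0,0,0]],[180,[0.85,0,0],[0,0,0]],[180,[1.0,0,0],[0,0,0]],[180,[1.15,0,0],[0,0,0]],[180,[1.3,0,0],[0,0,0]],[180,[1.45,0,0],[0,0,0]],[180,[1.5,0,0],[0,0,0]],[180,[1.5,0,0],[0,0,0]]]}}

```text
clock: 6.55
eef_pos: [472.2, 81.4, 37.9]
tcp_rot: [3.141, 0.0, 1.816]
contact_force: [5.6, -2.2, 4.3]
opening: 0.368
```

```bash
python3 mv.py; python3 cr.py 3
```

```text
t 6.55 pos [472.18  81.36  37.91] e,n,z 477.8 -35.7 37.91 rpy [3.1410e+00 5.0000e-04 1.8159e+00] open 31.314108494258157
F e,n,z 4.93 -3.47 4.34 tau [-0.18 -0.72 -0.05]
top px -9.54 2.23 cc 0.9871 dn mm 18.424682440747493
side px 0.83 12.98 cc 0.9898 dn mm 18.389055215230286
```

{"fn": "play_rows", "kwargs": {"rows": [[180,[0.08,0,0],[0,0,0]],[180,[0.16,0,0],[0,0,0]],[180,[0.24,0,0],[0,0,0]],[180,[0.32,0,0],[0,0,0]],[180,[0.4,0,0],[0,0,0]],[180,[0.45,0,0],[0,0,0]],[180,[0.45,0,0],[0,0,0]]]}}

```text
clock: 7.23
eef_pos: [470.9, 86.2, 37.9]
tcp_rot: [3.141, -0.0, 1.816]
contact_force: [4.2, 4.6, 4.1]
opening: 0.372
```

```bash
python3 mv.py
```

```text
t 7.2333 pos [470.94  86.24  37.9 ] e,n,z 477.79 -30.66 37.9 rpy [ 3.1410e+00 -3.0000e-04  1.8155e+00] open 31.64086633207819
F e,n,z 5.21 3.44 4.11 tau [ 0.65 -0.58  0.01]
```

{"fn": "play_rows", "kwargs": {"rows": [[180,[0.03,0,0],[0,0,0]],[180,[0.06,0,0],[0,0,0]],[180,[0.06,0,0],[0,0,0]]]}}

```text
clock: 7.48
eef_pos: [470.9, 86.7, 37.9]
tcp_rot: [3.141, -0.0, 1.816]
contact_force: [4.8, 1.4, 3.8]
opening: 0.37
```

```bash
python3 mv.py; python3 cr.py 4;python3 - <<'E'
import cv2,numpy as np
p=np.load("side4.npz")["p"][110:330,200:400,::-1]
cv2.imwrite("pics/side4.png",cv2.resize(p,None,fx=2.7,fy=2.7,interpolation=cv2.INTER_CUBIC))
E
```

```text
t 7.4833 pos [470.89  86.69  37.93] e,n,z 477.84 -30.21 37.93 rpy [ 3.1409 -0.      1.8158] open 31.45455548992762
F e,n,z 4.99 0.14 3.77 tau [ 0.27 -0.65 -0.03]
top px -11.95 2.83 cc 0.9695 dn mm 23.10159005775277
side px 1.09 17.02 cc 0.9747 dn mm 23.959229378463306
```

View pics/side4.png

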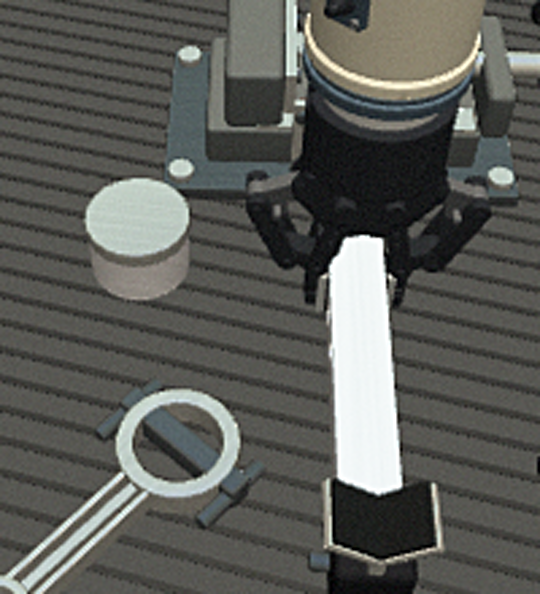

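The tube is about 24 mm out, and the fingers hide the button. I'll feel for the lock in small steps.

{"fn": "play_rows", "kwargs": {"rows": [[180,[0.03,0,0],[0,0,0]],[180,[0.05,0,0],[0,0,0]],[180,[0.05,0,0],[0,0,0]]]}}

```text
clock: 7.83
eef_pos: [470.8, 86.9, 37.9]
tcp_rot: [3.141, 0.0, 1.816]
contact_force: [3.8, -1.3, 4.2]
opening: 0.373
```

```bash
python3 mv.py
```

```text
t 7.8333 pos [470.8   86.92  37.91] e,n,z 477.82 -29.97 37.91 rpy [3.1409e+00 3.0000e-04 1.8159e+00] open 31.73902918098185
F e,n,z 3.35 -2.18 4.2 tau [-0.01 -0.66 -0.03]
```

{"fn": "play_rows", "kwargs": {"rows": [[180,[0.04,0,0],[0,0,0]],[180,[0.07,0,0],[0,0,0]],[180,[0.07,0,0],[0,0,0]]]}}

```text
clock: 8.08
eef_pos: [470.7, 87.4, 37.9]
tcp_rot: [3.141, 0.001, 1.816]
contact_force: [6.3, -2.0, 4.4]
opening: 0.373
```

```bash
python3 mv.py
```

```text
t 8.0833 pos [470.69  87.43  37.93] e,n,z 477.84 -29.44 37.93 rpy [3.1409e+00 5.0000e-04 1.8160e+00] open 31.73706177436356
F e,n,z 5.61 -3.51 4.43 tau [-0.27 -0.74 -0.04]
```

{"fn": "play_rows", "kwargs": {"rows": [[180,[0.03,0,0],[0,0,0]],[180,[0.05,0,0],[0,0,0]],[180,[0.05,0,0],[0,0,0]]]}}

```text
clock: 8.33
eef_pos: [470.6, 87.9, 37.9]
tcp_rot: [3.141, 0.001, 1.816]
contact_force: [5.8, -1.9, 3.8]
opening: 0.372
```

```bash
python3 mv.py; python3 cr.py 5
```

```text
t 8.3333 pos [470.56  87.87  37.92] e,n,z 477.81 -28.98 37.92 rpy [3.141e+00 5.000e-04 1.816e+00] open 31.61298293361682
F e,n,z 5.2 -3.22 3.77 tau [-0.27 -0.71 -0.08]
top px -12.62 2.99 cc 0.9668 dn mm 24.383454034213734
side px 1.13 17.91 cc 0.973 dn mm 25.16906656373325
```

{"fn": "play_rows", "kwargs": {"rows": [[180,[-0.05,0,0],[0,0,0]],[180,[-0.1,0,0],[0,0,0]],[180,[-0.15,0,0],[0,0,0]],[180,[-0.15,0,0],[0,0,0]]]}}

```text
clock: 8.77
eef_pos: [470.7, 87.1, 37.9]
tcp_rot: [3.141, -0.0, 1.816]
contact_force: [4.6, 4.9, 5.3]
opening: 0.374
```

```bash
python3 mv.py
```

```text
t 8.7667 pos [470.74  87.1   37.92] e,n,z 477.81 -29.78 37.92 rpy [ 3.1410e+00 -4.0000e-04  1.8156e+00] open 31.821888569488284
F e,n,z 5.68 3.58 5.29 tau [ 0.53 -0.59 -0.04]
```

{"fn": "play_rows", "kwargs": {"rows": [[180,[-0.03,0,0],[0,0,0]],[180,[-0.06,0,0],[0,0,0]],[180,[-0.06,0,0],[0,0,0]]]}}

```text
clock: 9.02
eef_pos: [470.8, 86.7, 37.9]
tcp_rot: [3.141, -0.001, 1.815]
contact_force: [3.0, 6.8, 4.3]
opening: 0.372
```

```bash
python3 mv.py
```

```text
t 9.0167 pos [470.85  86.74  37.92] e,n,z 477.82 -30.15 37.92 rpy [ 3.1410e+00 -7.0000e-04  1.8154e+00] open 31.62673163656027
F e,n,z 4.59 5.85 4.35 tau [ 0.87 -0.54  0.06]
```

{"fn": "play_rows", "kwargs": {"rows": [[180,[-0.03,0,0],[0,0,0]],[180,[-0.06,0,0],[0,0,0]],[180,[-0.06,0,0],[0,0,0]]]}}

```text
clock: 9.27
eef_pos: [470.9, 86.5, 37.9]
tcp_rot: [3.141, -0.001, 1.815]
contact_force: [3.6, 9.9, 4.0]
opening: 0.369
```

```bash
python3 mv.py
```

```text
t 9.2667 pos [470.94  86.52  37.93] e,n,z 477.86 -30.39 37.93 rpy [ 3.1409e+00 -1.2000e-03  1.8153e+00] open 31.330412549445832
F e,n,z 5.93 8.73 4.01 tau [ 1.26 -0.41  0.07]
```

Resistance is building (8.7 N), so the button is locking. I'll go on towards 15 N.

{"fn": "play_rows", "kwargs": {"rows": [[180,[-0.04,0,0],[0,0,0]],[180,[-0.08,0,0],[0,0,0]],[180,[-0.08,0,0],[0,0,0]],[180,[-0.08,0,0],[0,0,0]]]}}

```text
clock: 9.6
eef_pos: [471.0, 86.2, 37.9]
tcp_rot: [3.141, -0.002, 1.815]
contact_force: [1.2, 14.4, 4.6]
opening: 0.375
```

```bash
python3 mv.py
```

```text
t 9.6 pos [470.99  86.18  37.92] e,n,z 477.83 -30.73 37.92 rpy [ 3.1410e+00 -1.8000e-03  1.8151e+00] open 31.875677700050115
F e,n,z 4.63 13.67 4.64 tau [ 1.84 -0.38  0.09]
```

{"fn": "play_rows", "kwargs": {"rows": [[180,[-0.02,0,0],[0,0,0]],[180,[-0.02,0,0],[0,0,0]],[180,[-0.02,0,0],[0,0,0]],[180,[-0.02,0,0],[0,0,0]]]}}

```text
clock: 9.93
eef_pos: [471.0, 86.2, 37.9]
tcp_rot: [3.141, -0.002, 1.815]
contact_force: [2.0, 14.8, 6.0]
opening: 0.367
```

```bash
python3 mv.py;python3 cr.py 6
```

```text
t 9.9333 pos [471.01  86.16  37.93] e,n,z 477.84 -30.76 37.93 rpy [ 3.1409e+00 -1.9000e-03  1.8152e+00] open 31.22165712708821
F e,n,z 5.53 13.88 6.0 tau [ 2.01 -0.32  0.07]
top px -11.69 2.79 cc 0.9746 dn mm 22.597165681621497
side px 1.08 16.56 cc 0.976 dn mm 23.331275538828816
```

The push holds at about 14 to 15 N with no slip, so it is locked. I'll ease off, open and lift away.

{"fn": "play_rows", "kwargs": {"rows": [[180,[0.06,0,0],[0,0,0]],[180,[0.12,0,0],[0,0,0]],[180,[0.18,0,0],[0,0,0]],[180,[0.2,0,0],[0,0,0]],[180,[0.2,0,0],[0,0,0]]]}}

```text
clock: 10.45
eef_pos: [470.8, 86.7, 37.9]
tcp_rot: [3.141, -0.0, 1.816]
contact_force: [5.2, 3.2, 4.7]
opening: 0.373
```

```bash
python3 mv.py
```

```text
t 10.45 pos [470.84  86.73  37.92] e,n,z 477.81 -30.16 37.92 rpy [ 3.141  -0.      1.8159] open 31.6641675754786
F e,n,z 5.83 1.79 4.7 tau [ 0.37 -0.68 -0.04]
```

{"fn": "play_rows", "kwargs": {"rows": [[150,[0.02,0,0],[0,0,0]],[130,[0.02,0,0],[0,0,0]],[110,[0.02,0,0],[0,0,0]],[90,[0.02,0,0],[0,0,0]],[70,[0.02,0,0],[0,0,0]],[60,[0.02,0,0],[0,0,0]],[60,[0.02,0,0],[0,0,0]]]}}

```text
clock: 11.03
eef_pos: [470.3, 86.7, 37.7]
tcp_rot: [-3.141, -0.0, 1.816]
contact_force: [0.4, 0.4, -0.7]
opening: 0.765
```

{"fn": "play_rows", "kwargs": {"rows": [[60,[0,0,-1.5],[0,0,0]],[60,[0,0,-4],[0,0,0]],[60,[0,0,-7],[0,0,0]],[60,[0,0,-10],[0,0,0]],[60,[0,0,-13],[0,0,0]],[60,[0,0,-16],[0,0,0]],[60,[0,0,-19],[0,0,0]],[60,[0,0,-21],[0,0,0]],[60,[0,0,-22],[0,0,0]],[60,[0,0,-22],[0,0,0]]]}}

```text
clock: 11.87
eef_pos: [471.6, 86.9, 259.8]
tcp_rot: [3.138, 0.0, 1.816]
contact_force: [1.0, -0.4, 0.0]
opening: 0.765
```

{"fn": "play_rows", "kwargs": {"rows": [[60,[3,0,0],[0,0,0]],[60,[6,0,0],[0,0,0]],[60,[9,0,0],[0,0,0]],[60,[12,0,0],[0,0,0]],[60,[15,0,0],[0,0,0]],[60,[18,0,0],[0,0,0]],[60,[21,0,0],[0,0,0]],[60,[24,0,0],[0,0,0]],[60,[27,0,0],[0,0,0]],[60,[29,0,0],[0,0,0]],[60,[30,0,0],[0,0,0]],[60,[30,0,0],[0,0,0]]]}}

```text
clock: 12.87
eef_pos: [396.7, 378.7, 255.9]
tcp_rot: [-3.139, 0.001, 1.818]
contact_force: [0.8, -1.1, 0.7]
opening: 0.769
```

```bash
python3 mv.py; python3 cr.py 7; python3 - <<'E'
import cv2,numpy as np
p=np.load("side7.npz")["p"][:,:,::-1]; q=np.load("top7.npz")["p"][:,:,::-1]
cv2.imwrite("pics/side7.png",cv2.resize(p[150:330,260:380],None,fx=3.3,fy=3.3,interpolation=cv2.INTER_CUBIC))
cv2.imwrite("pics/top7.png",cv2.resize(q[140:290,190:390],None,fx=4,fy=4,interpolation=cv2.INTER_CUBIC))
E
```

```text
t 12.8667 pos [396.73 378.74 255.94] e,n,z 476.8 271.1 255.94 rpy [-3.1394e+00  1.0000e-03  1.8179e+00] open 65.33602798012815
F e,n,z 0.54 -1.3 0.69 tau [0.01 0.01 0.04]
top px -11.9 2.83 cc 0.972 dn mm 22.995450674827733
side px -2.65 -6.98 cc 0.5164 dn mm -10.145706972110734
```

View pics/side7.png

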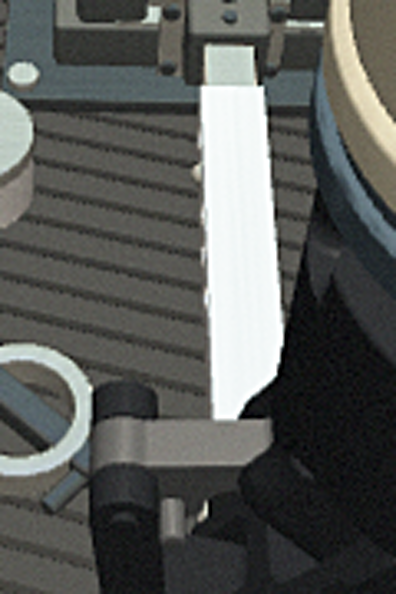

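View pics/top7.png

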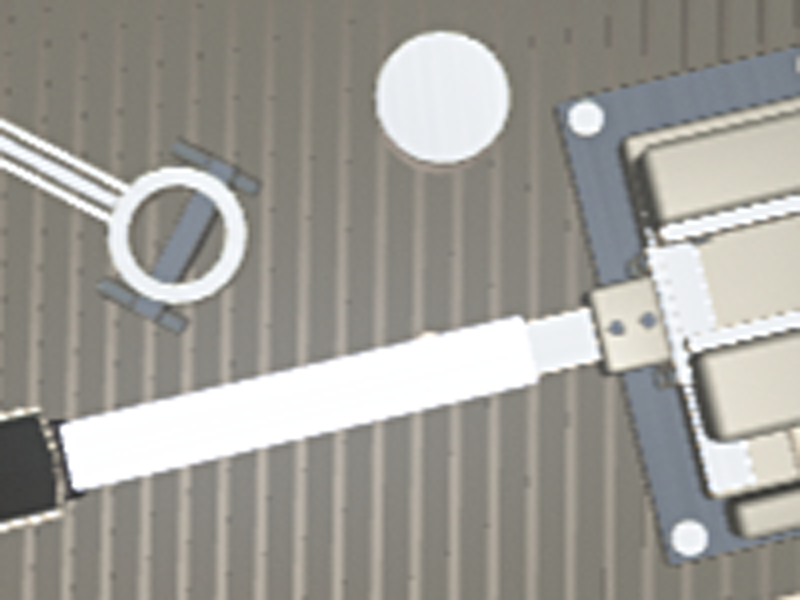

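The button stands proud at the same place as before, (197,172) in the zoomed side view. The tube's end has moved out about 24 mm, the tin and rod have not moved, and the arm is clear.

```bash
python3 -c "
from rig import r
print(r.sign_off())"
```

```text
the job is handed in; nothing more can be done
None
```

The work rest is out by one hole and locked, and I handed the job in at about 13 s on the robot's clock. No verdict came back.

**What I did:** I pinched the tube and button with a 24 N squeeze, and the fingers closed to the tube's width (about 31.5 mm). I drew the tube out in small steps. It slid at 3 to 6 N, and at about 23.6 mm a forward tug suggested the button was entering the next hole. I then pushed the tube back to about 14 N and it held without slipping. After that I eased off, opened the fingers and lifted clear.

**Last checks:**
- **Tube:** it stands about 24 mm out, from the arm's travel and the pictures. The last top-camera match gave 23.0 mm; that method read about 1 mm low throughout.
- **Button:** it looks as proud as at the start. I judged this by eye and did not measure its height.
- **Bystanders:** the tin and rod look unmoved in the last pictures. I did not check the polisher at the end.
- **Arm:** clear of everything, with wrist force near zero.

**What disagreed or was missing:**
- The last side-camera match failed because the arm was in front of the cradle, so I ignored it.
- I never saw the 12 N needed to slip the button under the hole's edge in the force readings; I only noticed the tube already sliding at about 6 N. It may have passed between readings.

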